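Set up a footed slat for gluing under a weight

ROBOT

A 6-joint arm with a two-finger parallel gripper is mounted at the origin on the work surface; the furniture and walls round the work are solid. World frame = base frame: x ahead of the robot, y to its left, z up, the work surface at z = 0. Lengths are in m, angles in rad, forces in N, time in s.
With the tool pointing down it reaches from about 0.4 to 0.925 m from the base axis. Payload 3.4 kg.
Tool frame: the origin (TCP) lies midway between the tips of the shut fingers; the grasp point (between the pads) lies 19 mm behind it; z points along the fingers, y is the line along which they close (so a half turn about z gives the same grasp; the last joint's range is limited). The gripper opens to 85 mm and grips with 20 to 120 N. Pads are 22 mm wide; open, the fingers measure 114 mm over their backs; the gripper's body (76 mm by 85 mm) begins 54 mm behind the grasp point. The pads swing forward as they close: fully open they stand 13 mm farther back than shut.
Start: joints at [1.252, 0.307, 1.506, -0, 1.328, -0.073], TCP at [0.14, 0.558, 0.231] pointing down, gripper open.
Joint ranges: [-3.12, 3.12], [-1.05, 2.28], [0.14, 2.33], [-1.42, 4.57], [0.1, 2.73], [-2.68, 2.68]. Speed limits (rad/s): [2.57, 2.57, 3.14, 3.14, 3.14, 3.14].

INTERFACE

Orientations are given as a 3x3 rotation matrix whose columns are the frame's x, y, z axes.
In Python, from cell import * gives the robot as it stands.
- The arm moves only by the tool send_rows, never from a script. Its argument "rows" is a list of rows, each an object of numbers: "grip": the opening, from 0 (shut) to 1 (fully open); "tx", "ty", "tz": the shift along the tool's x, y, z in units of 50 mm (1.0 is 50 mm); "rx", "ry", "rz": the turn, a rotation vector about the tool's x, y, z in units of 5 degrees (1.0 is 5 degrees). In form: [{"grip": .., "tx": .., "ty": .., "tz": .., "rx": .., "ry": .., "rz": ..}, ...]. A call has 1 to 8 rows; each row is the pose to reach, as a shift and turn from the pose commanded when the call began, along the tool's axes at that moment; what a row does not reach only later rows make up. A row lasts 1/8 s, in which the tool goes at most 62.5 mm and 10.7 degrees, less where a joint would pass 70% of its speed; a pose out of reach is approached as far as the arm can. A call with a gripper value outside its range is refused whole. The fingers move at their own pace and stop on an object; "newtons" is the grip in N (left out, the last holds). Time passes only in rows, so rows that repeat a pose let the fingers close. It gives the time, the measured TCP pose, the force, the opening and the grip force at its end, in the units of the state.
- observe(): the state, without advancing time (a new reading comes with each control period).
- get_image(name): name is "side" or "top"; returns a dict with "pixels" (480x640x3 uint8, blue, green, red), "mtx" (3x3 intrinsics, pixels), "position" and "attitude" of the camera in the world. Camera axes: x right, y down, z forward; pixel columns grow to the right and rows downward; lengths in m; the calibration is good to about 2 mm. A picture is of the moment at which its call begins. There is no depth.
- finish_job(): hands the job in; it is judged then, once.
Trained networks look in the newest picture that a camera, given by its name, has taken for a name from the list of things; names that differ only in an ending like _2 or _b are one class to them, and where a whole thing is asked for, a point or a joint stands for the part that bears it (a point fixed in the world has none). Each returns a list of dicts, best first, with "score" (0 to 1); they miss things now and then, are a little off and sometimes report something else, mostly with a low value. They report only what shows in the picture. A call takes as long as a camera call. They do not tell look-alikes from the thing itself.
- masks_of(camera, name): "region" (480x640 bool, what is visible of it) and "point" ([column, row] in pixels, amid what is visible of it).
The state is a dict: "time_s": time; "joint_pos": joint angles; "dq": joint speeds; "joint_torque": joint torques, N m; "position": TCP position; "orientation": TCP orientation; "force": force on the tool from outside, world axes, zero at the start; "wrist_torque": the same for the moment, N m; "opening": opening from 0.0 (shut) to 1.0 (fully open); "finger_force": force on a finger pad.
Only numpy, scipy, OpenCV 4.12 (cv2) and the standard library are available. Lean on these libraries where they do the work, as an engineer would, in place of code of your own. Each camera call takes 0.05 s, during which the arm holds its last target. There are 200 camera calls.

TASK

Set up the glue-up on the plywood board: lay the broad brown piece flat along the board's left edge and the pale piece flat along its right edge (left and right as the robot looks at it), each running front to back, centred front to back on the board, with its outer long side flush with that edge. Lay the long thin brown slat across the middle of both, centred left to right, and set the steel block flat on the middle of the slat, lengthwise along it, to press it down. Leave the chunky block, the sanding block and the tape measure where they are.

Things in the scene. Friction and masses are not known exactly. Their poses are not given: they have to be found in the camera images.
- board: fixed plywood board lying flat on the black table, 160 (x, front to back) by 180 (y, right to left) by 15 mm high, two small screw heads at the middle of its top. It stands turned by at most 0.3 rad either way. Origin at the centre of the underside; x points to the back, away from the robot, y to its left edge (the left edge is at y = +90, the right edge at y = -90), z up. It does not move.
- broad_piece: broad brown wood offcut, loose, a flat plain board 55 (x) by 120 (y) by 18 mm high, 0.08 kg. Origin at the centre of the underside; z up; its long side runs along its y, its width along its x. Alike turned half round.
- pale_piece: pale striped-edge wood offcut, loose, 40 (x) by 160 (y) by 18 mm high, 0.08 kg; the only light-coloured strip. Origin at the centre of the underside; z up; its long side runs along its y, its width along its x. Alike turned half round.
- slat: long thin brown wood slat, loose, 35 (x) by 200 (y) by 16 mm high, 0.08 kg; the longest piece. Origin at the centre of the underside; z up; its long side runs along its y, its width along its x. Alike turned half round.
- steel_block: bare steel setup block, loose, 50 (x) by 75 (y) by 25 mm high, 0.65 kg, a row of three round black bolt holes showing on its top. Origin at the centre of the underside; z up; its long side runs along its y, its width along its x. Alike turned half round.
- chunky_block: short chunky brown wood block, loose, 50 by 75 by 30 mm high. Not part of the job; leave it. Origin at the centre of the underside.
- sanding_block: cork sanding block in red-brown abrasive paper, loose, 62 by 111 by 32 mm high. Not part of the job; leave it. Origin at the centre of the underside.
- tape_measure: yellow and black pocket tape measure standing on its edge, loose, 35 by 93 by 66 mm high. Not part of the job; leave it. Origin at the underside.
Not all that is in view belongs to the job. What is shaped like the broad_piece but black or purple is not meant.

How it is judged:
At the end, for the whole second after the job is handed in: Flat, released and at rest: broad piece and pale piece flush with the left and right edges (12 mm), centred front to back (15 mm), parallel (0.14 rad); slat across both, centred on the board (15 mm, 0.14 rad); steel block on the slat, centred (12 mm across, 15 mm along), lengthwise (0.25 rad) (x of broad_piece in the frame of board between -0.015 and 0.015 m and y of broad_piece in the frame of board between 0.0505 and 0.0745 m and z of broad_piece in the frame of board between 0.011 and 0.019 m and angle between each of broad_piece, pale_piece, slat, steel_block's own z axis and vertical below 0.06 rad and linear speed of each of broad_piece, pale_piece, slat, steel_block below 0.02 m/s and angular speed of each of broad_piece, pale_piece, slat, steel_block below 0.2 rad/s and angle between the y axis of each of broad_piece, pale_piece and the x axis of board, either way round below 0.14 rad and x of pale_piece in the frame of board between -0.015 and 0.015 m and y of pale_piece in the frame of board between -0.082 and -0.058 m and z of pale_piece in the frame of board between 0.011 and 0.019 m and x of slat in the frame of board between -0.015 and 0.015 m and y of slat in the frame of board between -0.015 and 0.015 m and z of slat in the frame of board between 0.029 and 0.037 m and angle between the y axis of slat and the y axis of board, either way round below 0.14 rad and x of steel_block in the frame of slat between -0.012 and 0.012 m and y of steel_block in the frame of slat between -0.015 and 0.015 m and z of steel_block in the frame of slat between 0.012 and 0.02 m and angle between the y axis of steel_block and the y axis of slat, either way round below 0.25 rad); the robot touches nothing.
It fails at once if the chunky block is moved by more than 15 mm (distance of chunky_block from where it was at the start of the episode above 0.015 m).
It fails at once if the sanding block is moved by more than 15 mm (distance of sanding_block from where it was at the start of the episode above 0.015 m).
It fails at once if the tape measure is moved by more than 15 mm (distance of tape_measure from where it was at the start of the episode above 0.015 m).
It also fails if it takes over 104 s, if anything falls off the work surface, if the arm or the gripper's body presses on something with over 40 N, if the wrist force passes 120 N, or if a joint passes its speed limit or range.

## Working session

There is one attempt and no reset: what is moved stays moved. The work goes in short steps, Python scripts to look and compute and a tool call to move; the robot and the scene stay as the last step left them, time stands still between calls to the robot, and variables do not carry over. Pictures are saved under pics/ and viewed, at most 14 in all, crops included, and the job is handed in when it is done.

Besides the shell and the picture viewer there is one more tool, called by a JSON object that holds its "op" and its "data", one argument or row to a line. send_rows: Moves the arm, as the interface text tells. Its arguments: {"type":"object","properties":{"rows":{"type":"array"},"newtons":{"type":"number"}},"required":["rows"]}

```bash
mkdir -p pics; ls
python3 - <<'E'
from cell import *
import cv2, numpy as np
for n in ("top","side"):
    im=get_image(n); cv2.imwrite(f"pics/{n}0.png",im["pixels"])
    print(n,np.round(im["mtx"],1).tolist(),np.round(im["position"],4),np.round(im["attitude"],4).tolist())
s=observe(); print(s["position"],np.round(s["orientation"],3).tolist(),s["time_s"])
E
```

```text
pics
top [[565.5, 0.0, 324.6], [0.0, 565.5, 238.5], [0.0, 0.0, 1.0]] [0.2575 0.1222 1.6735] [[0.0008, -0.9851, 0.1721], [-0.9999, 0.0015, 0.0132], [-0.0133, -0.1721, -0.985]]
side [[548.2, 0.0, 319.4], [0.0, 548.2, 244.0], [0.0, 0.0, 1.0]] [ 0.0351 -0.8953  1.082 ] [[0.8889, -0.3068, 0.3401], [-0.4581, -0.6016, 0.6544], [0.0038, -0.7375, -0.6753]]
[0.13976353 0.55711289 0.23047416] [[-0.97, 0.243, -0.001], [0.243, 0.97, -0.002], [0.0, -0.002, -1.0]] 0.1
```

View pics/top0.png

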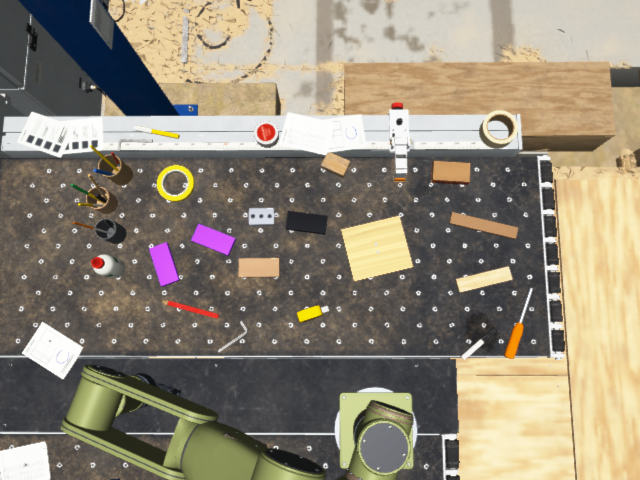

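View pics/side0.png

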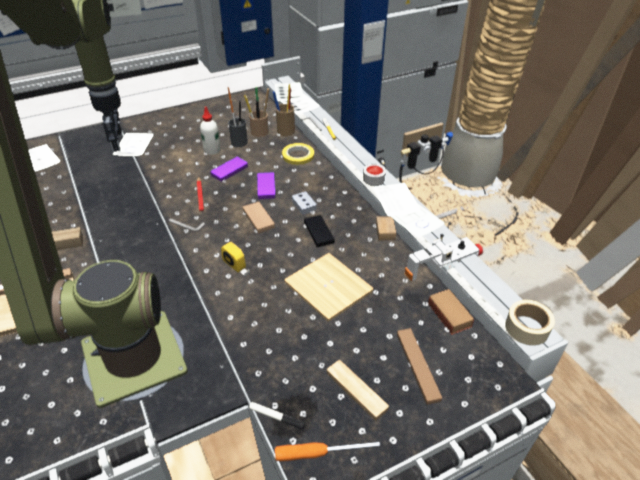

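The top view shows the pale board at (377,248), the steel block with three holes at (261,216), the pale strip at (484,279) and the slat at (484,225). It also shows the sanding block at (451,172), the chunky block at (335,163) and the tape measure at (312,313).

Candidates for broad_piece are brown (259,267), black (306,222), and purple (213,239) and (164,263). Only the brown one fits, because black and purple are excluded. I'll confirm it in a crop and fit the box models to the masks.

```bash
cat > h.py <<'E'
from cell import *
import cv2, numpy as np
from scipy.optimize import minimize
DIM=dict(board=(.16,.18,.015),broad_piece=(.055,.12,.018),pale_piece=(.04,.16,.018),slat=(.035,.2,.016),
 steel_block=(.05,.075,.025),chunky_block=(.05,.075,.03),sanding_block=(.062,.111,.032),tape_measure=(.035,.093,.066))
S=4
def proj(im,P):
    c=(np.asarray(P)-im["position"])@np.asarray(im["attitude"])
    u=c@np.asarray(im["mtx"]).T
    return u[:,:2]/u[:,2:]
def ray(im,uv,z):
    d=np.asarray(im["attitude"])@np.linalg.inv(im["mtx"])@np.array([uv[0],uv[1],1.])
    p=np.asarray(im["position"]); return (p+d*(z-p[2])/d[2])[:2]
def corners(n,p,z0=0):
    a,b,h=DIM[n]; c,s=np.cos(p[2]),np.sin(p[2])
    return [[p[0]+c*x-s*y,p[1]+s*x+c*y,z] for x in(-a/2,a/2) for y in(-b/2,b/2) for z in(z0,z0+h)]
def find(n,ims,near=None,z0=0):
    """near: approx world xy. Returns x,y,yaw, IoU"""
    data=[];p0=None
    for cam,im in ims.items():
        best=None
        for m in masks_of(cam,n):
            w=ray(im,m["point"],z0+DIM[n][2])
            if m["score"]<.3 or (near is not None and np.hypot(*(w-near))>.08): continue
            best=m;break
        if best is None: print(n,cam,"none");continue
        r=best["region"].astype(np.uint8)
        big=cv2.threshold(cv2.resize(r*255,None,fx=S,fy=S,interpolation=cv2.INTER_LINEAR),127,1,0)[1]
        data.append((im,big))
        if p0 is None:
            pts=np.array([ray(im,(u,v),z0+DIM[n][2]) for v,u in zip(*np.nonzero(r))],np.float32)
            cen=cv2.minAreaRect(pts); e,V=np.linalg.eigh(np.cov(pts.T)); v=V[:,1]
            p0=[*cen[0],np.arctan2(-v[0],v[1])]
            if n=="board": p0[2]=0
    def cost(p):
        t=0
        for im,big in data:
            uv=(proj(im,corners(n,p,z0))+.5)*S-.5
            k=np.zeros_like(big); cv2.fillConvexPoly(k,cv2.convexHull(np.round(uv*16).astype(np.int32)),1,shift=4)
            t+=1-(k&big).sum()/(k|big).sum()
        return t/len(data)
    if not data: return None
    best=None
    for dy in ((0,) if n!="board" else (-.2,0,.2)):
      for s in (.006,.003):
        q=np.array(p0)+[0,0,dy]
        r=minimize(cost,q,method="Nelder-Mead",options=dict(initial_simplex=q+np.array([[-1,-1,-10],[1,0,5],[0,1,5],[-1,1,10]])*s))
        if best is None or r.fun<best.fun: best=r
    return *np.round(best.x,4),round(1-best.fun,3)
E
cat > m0.py <<'E'
from h import *
ims={n:get_image(n) for n in("top","side")}
for n in DIM:
    near=None
    if n=="broad_piece": near=ray(ims["top"],(259,267),.018)
    for k in (("top",),("side",),("top","side")):
        print(n,k,find(n,{c:ims[c] for c in k},near))
im=ims["top"]["pixels"]
cv2.imwrite("pics/crop0.png",cv2.resize(im[140:340,130:530],None,fx=2,fy=2,interpolation=cv2.INTER_CUBIC))
E
python3 m0.py
```

```text
board ('top',) (np.float64(0.5198), np.float64(-0.0094), np.float64(0.2394), np.float64(0.977))
board side none
board ('side',) None
board side none
board ('top', 'side') (np.float64(0.5198), np.float64(-0.0094), np.float64(0.2394), np.float64(0.977))
broad_piece ('top',) (np.float64(0.4622), np.float64(0.3395), np.float64(0.0005), np.float64(0.966))
broad_piece ('side',) (np.float64(0.4658), np.float64(0.3412), np.float64(0.0099), np.float64(0.956))
broad_piece ('top', 'side') (np.float64(0.4642), np.float64(0.3395), np.float64(0.0147), np.float64(0.934))
pale_piece ('top',) (np.float64(0.4265), np.float64(-0.3204), np.float64(0.2624), np.float64(0.88))
pale_piece ('side',) (np.float64(0.4295), np.float64(-0.3211), np.float64(0.2433), np.float64(0.964))
pale_piece ('top', 'side') (np.float64(0.4285), np.float64(-0.3215), np.float64(0.2495), np.float64(0.902))
slat ('top',) (np.float64(0.5879), np.float64(-0.328), np.float64(-0.2414), np.float64(0.925))
slat ('side',) (np.float64(0.5911), np.float64(-0.3279), np.float64(-0.2474), np.float64(0.967))
slat ('top', 'side') (np.float64(0.
[... 630 characters left out ...]
797), np.float64(0.1143), np.float64(-0.4726), np.float64(0.889))
sanding_block ('top',) (np.float64(0.7491), np.float64(-0.2348), np.float64(-0.0636), np.float64(0.937))
sanding_block ('side',) (np.float64(0.7529), np.float64(-0.2357), np.float64(-0.0416), np.float64(0.939))
sanding_block ('top', 'side') (np.float64(0.7513), np.float64(-0.2356), np.float64(-0.0709), np.float64(0.927))
tape_measure ('top',) (np.float64(0.3278), np.float64(0.179), np.float64(0.3432), np.float64(0.731))
tape_measure ('side',) (np.float64(0.3288), np.float64(0.1827), np.float64(0.1159), np.float64(0.78))
tape_measure ('top', 'side') (np.float64(0.3287), np.float64(0.1789), np.float64(0.3182), np.float64(0.717))
```

View pics/crop0.png

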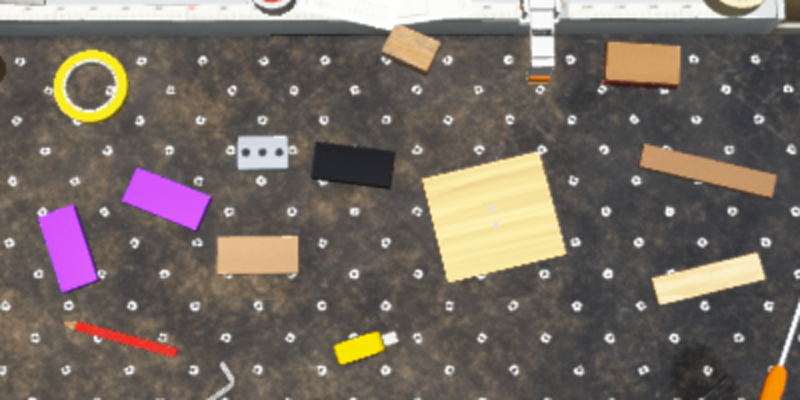

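The crop confirms the broad brown piece at top-image (259,267); its look-alikes are black and purple. Now I'll write a helper for the move numbers.

```bash
cat > go.py <<'E'
import sys, numpy as np
from cell import *
from scipy.spatial.transform import Rotation as Ro
x,y,z,f=map(float,sys.argv[1:5])
s=observe(); R=np.array(s["orientation"])
T=np.array([[-np.sin(f),np.cos(f),0],[np.cos(f),np.sin(f),0],[0,0,-1]]).T
t=R.T@(np.array([x,y,z])-s["position"])/.05
r=np.degrees(Ro.from_matrix(R.T@T).as_rotvec())/5
print("t",np.round(t,3),"r",np.round(r,3),"time",round(s["time_s"],2),"pos",np.round(s["position"],4),"phi",round(np.arctan2(R[1,1],R[0,1]),4),"open",round(s["opening"],3),"F",np.round(s["force"],1))
E
python3 go.py .464 .340 .13 0.008
```

```text
t [-7.346 -2.646  2.026] r [-0.0000e+00  1.0000e-03  1.5092e+01] time 1.8 pos [0.1399 0.5577 0.2313] phi 1.3251 open 1.001 F [ 0.  -0.6 -1. ]
```

{"op": "send_rows", "data": {
  "rows": [
    {"grip": 1,"tx": -1,"ty": -0.35,"tz": 0,"rx": 0,"ry": 0,"rz": 2},
    {"grip": 1,"tx": -2,"ty": -0.7,"tz": 0,"rx": 0,"ry": 0,"rz": 4},
    {"grip": 1,"tx": -3,"ty": -1.1,"tz": 0.3,"rx": 0,"ry": 0,"rz": 6},
    {"grip": 1,"tx": -4,"ty": -1.45,"tz": 0.7,"rx": 0,"ry": 0,"rz": 8},
    {"grip": 1,"tx": -5,"ty": -1.8,"tz": 1,"rx": 0,"ry": 0,"rz": 10},
    {"grip": 1,"tx": -6,"ty": -2.2,"tz": 1.5,"rx": 0,"ry": 0,"rz": 12},
    {"grip": 1,"tx": -7,"ty": -2.5,"tz": 2,"rx": 0,"ry": 0,"rz": 14},
    {"grip": 1,"tx": -7.346,"ty": -2.646,"tz": 2.03,"rx": 0,"ry": 0,"rz": 15.09}
  ],
  "newtons": 40
}}

```text
time_s: 2.8
position: [0.4657, 0.3376, 0.1277]
orientation: [[-0.001, 1.0, -0.002], [1.0, 0.001, -0.002], [-0.002, -0.002, -1.0]]
force: [-0.2, 0.2, 0.8]
opening: 0.997
finger_force: 0.0
```

```bash
python3 go.py .464 .340 .003 0.008
```

```text
t [ 0.054 -0.028  2.495] r [-0.024  0.024 -0.075] time 2.8 pos [0.4657 0.3376 0.1277] phi 0.0015 open 0.997 F [-0.2  0.2  0.8]
```

{"op": "send_rows", "data": {
  "rows": [
    {"grip": 1,"tx": 0,"ty": 0,"tz": 0.7},
    {"grip": 1,"tx": 0,"ty": 0,"tz": 1.4},
    {"grip": 1,"tx": 0,"ty": 0,"tz": 1.8},
    {"grip": 1,"tx": 0,"ty": 0,"tz": 2.1},
    {"grip": 1,"tx": 0,"ty": 0,"tz": 2.1}
  ]
}}

```text
$.rows[0]: bad value
```

```bash
python3 go.py .464 .340 .003 0.008
```

```text
t [ 0.054 -0.028  2.495] r [-0.024  0.024 -0.075] time 2.8 pos [0.4657 0.3376 0.1277] phi 0.0015 open 0.997 F [-0.2  0.2  0.8]
```

All seven fields are needed in every row.

{"op": "send_rows", "data": {
  "rows": [
    {"grip": 1,"tx": 0,"ty": 0,"tz": 0.7,"rx": 0,"ry": 0,"rz": 0},
    {"grip": 1,"tx": 0,"ty": 0,"tz": 1.4,"rx": 0,"ry": 0,"rz": 0},
    {"grip": 1,"tx": 0,"ty": 0,"tz": 1.8,"rx": 0,"ry": 0,"rz": 0},
    {"grip": 1,"tx": 0,"ty": 0,"tz": 2.0,"rx": 0,"ry": 0,"rz": 0},
    {"grip": 1,"tx": 0,"ty": 0,"tz": 2.0,"rx": 0,"ry": 0,"rz": 0}
  ]
}}

```text
time_s: 3.42
position: [0.4639, 0.34, 0.0294]
orientation: [[-0.008, 1.0, -0.001], [1.0, 0.008, -0.0], [-0.0, -0.001, -1.0]]
force: [0.1, -0.0, -0.1]
opening: 1.002
finger_force: 0.0
```

```bash
python3 go.py .464 .340 .003 0.008
```

```text
t [0.001 0.003 0.528] r [-0.009  0.006  0.002] time 3.42 pos [0.4639 0.34   0.0294] phi 0.0082 open 1.002 F [ 0.1 -0.  -0.1]
```

{"op": "send_rows", "data": {
  "rows": [
    {"grip": 1,"tx": 0,"ty": 0,"tz": 0.3,"rx": 0,"ry": 0,"rz": 0},
    {"grip": 1,"tx": 0,"ty": 0,"tz": 0.52,"rx": 0,"ry": 0,"rz": 0},
    {"grip": 0.7,"tx": 0,"ty": 0,"tz": 0.52,"rx": 0,"ry": 0,"rz": 0},
    {"grip": 0,"tx": 0,"ty": 0,"tz": 0.52,"rx": 0,"ry": 0,"rz": 0},
    {"grip": 0,"tx": 0,"ty": 0,"tz": 0.52,"rx": 0,"ry": 0,"rz": 0},
    {"grip": 0,"tx": 0,"ty": 0,"tz": 0.52,"rx": 0,"ry": 0,"rz": 0},
    {"grip": 0,"tx": 0,"ty": 0,"tz": 0.52,"rx": 0,"ry": 0,"rz": 0}
  ],
  "newtons": 40
}}

```text
time_s: 4.3
position: [0.4641, 0.3401, 0.004]
orientation: [[-0.008, 1.0, 0.0], [1.0, 0.008, 0.0], [0.0, 0.0, -1.0]]
force: [0.2, 0.2, 0.7]
opening: 0.63
finger_force: 43.1
```

{"op": "send_rows", "data": {
  "rows": [
    {"grip": 0,"tx": 0,"ty": 0,"tz": -0.3,"rx": 0,"ry": 0,"rz": 0},
    {"grip": 0,"tx": 0,"ty": 0,"tz": -1,"rx": 0,"ry": 0,"rz": 0},
    {"grip": 0,"tx": 0,"ty": 0,"tz": -2,"rx": 0,"ry": 0,"rz": 0},
    {"grip": 0,"tx": 0,"ty": 0,"tz": -2.5,"rx": 0,"ry": 0,"rz": 0},
    {"grip": 0,"tx": 0,"ty": 0,"tz": -2.5,"rx": 0,"ry": 0,"rz": 0}
  ]
}}

```text
time_s: 4.92
position: [0.4657, 0.3411, 0.1322]
orientation: [[-0.008, 1.0, 0.006], [1.0, 0.008, 0.004], [0.003, 0.006, -1.0]]
force: [0.5, 0.6, -1.3]
opening: 0.63
finger_force: 43.0
```

```bash
python3 go.py .506 .0515 .13 -1.332
python3 - <<'E'
from h import *
im=get_image("side"); cv2.imwrite("pics/s1.png",cv2.resize(im["pixels"][120:330,180:460],None,fx=2.5,fy=2.5))
E
```

```text
t [-5.799  0.758  0.027] r [ 0.028 -0.077 15.358] time 4.92 pos [0.4657 0.3411 0.1322] phi 0.0082 open 0.63 F [ 0.5  0.6 -1.3]
```

View pics/s1.png

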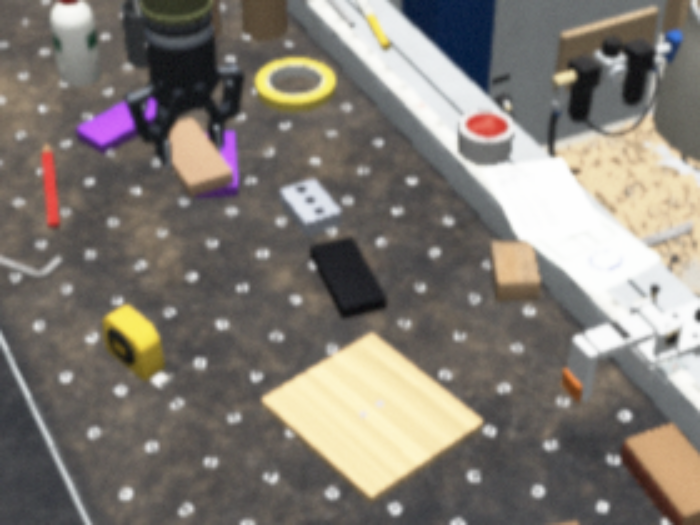

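The broad piece is held level between the fingers, at about (200,150) in the crop. Carrying it over to the board.

{"op": "send_rows", "data": {
  "rows": [
    {"grip": 0,"tx": -0.7,"ty": 0.1,"tz": 0,"rx": 0,"ry": 0,"rz": 1.9},
    {"grip": 0,"tx": -1.5,"ty": 0.2,"tz": 0,"rx": 0,"ry": 0,"rz": 3.8},
    {"grip": 0,"tx": -2.2,"ty": 0.3,"tz": 0,"rx": 0,"ry": 0,"rz": 5.7},
    {"grip": 0,"tx": -3,"ty": 0.4,"tz": 0,"rx": 0,"ry": 0,"rz": 7.6},
    {"grip": 0,"tx": -3.7,"ty": 0.5,"tz": 0,"rx": 0,"ry": 0,"rz": 9.5},
    {"grip": 0,"tx": -4.5,"ty": 0.6,"tz": 0,"rx": 0,"ry": 0,"rz": 11.4},
    {"grip": 0,"tx": -5.2,"ty": 0.7,"tz": 0,"rx": 0,"ry": 0,"rz": 13.3},
    {"grip": 0,"tx": -5.8,"ty": 0.76,"tz": 0,"rx": 0,"ry": 0,"rz": 15.36}
  ]
}}

```text
time_s: 5.98
position: [0.5031, 0.0489, 0.1272]
orientation: [[0.973, 0.23, -0.003], [0.23, -0.973, -0.0], [-0.003, -0.001, -1.0]]
force: [0.2, 0.3, -0.5]
opening: 0.626
finger_force: 42.9
```

{"op": "send_rows", "data": {
  "rows": [
    {"grip": 0,"tx": 0,"ty": 0,"tz": 0.2,"rx": 0,"ry": 0,"rz": 0},
    {"grip": 0,"tx": 0,"ty": 0,"tz": 0.6,"rx": 0,"ry": 0,"rz": 0},
    {"grip": 0,"tx": 0,"ty": 0,"tz": 1.0,"rx": 0,"ry": 0,"rz": 0},
    {"grip": 0,"tx": 0,"ty": 0,"tz": 1.4,"rx": 0,"ry": 0,"rz": 0},
    {"grip": 0,"tx": 0,"ty": 0,"tz": 1.4,"rx": 0,"ry": 0,"rz": 0},
    {"grip": 0,"tx": 0,"ty": 0,"tz": 1.4,"rx": 0,"ry": 0,"rz": 0}
  ]
}}

```text
time_s: 6.72
position: [0.504, 0.0509, 0.0585]
orientation: [[0.971, 0.238, -0.001], [0.238, -0.971, 0.0], [-0.001, -0.0, -1.0]]
force: [-0.1, -0.5, -0.5]
opening: 0.629
finger_force: 42.9
```

```bash
python3 go.py .506 .0515 .020 -1.332
```

```text
t [ 0.042 -0.002  0.77 ] r [-0.005  0.012  0.013] time 6.72 pos [0.504  0.0509 0.0585] phi -1.3309 open 0.629 F [-0.1 -0.5 -0.5]
```

{"op": "send_rows", "data": {
  "rows": [
    {"grip": 0,"tx": 0.04,"ty": 0,"tz": 0.4,"rx": 0,"ry": 0,"rz": 0},
    {"grip": 0,"tx": 0.04,"ty": 0,"tz": 0.7,"rx": 0,"ry": 0,"rz": 0},
    {"grip": 0,"tx": 0.04,"ty": 0,"tz": 0.77,"rx": 0,"ry": 0,"rz": 0},
    {"grip": 0,"tx": 0.04,"ty": 0,"tz": 0.77,"rx": 0,"ry": 0,"rz": 0}
  ]
}}

```text
time_s: 7.22
position: [0.5062, 0.0509, 0.0203]
orientation: [[0.972, 0.236, -0.0], [0.236, -0.972, 0.0], [-0.0, -0.0, -1.0]]
force: [0.9, 0.5, -0.9]
opening: 0.629
finger_force: 42.9
```

{"op": "send_rows", "data": {
  "rows": [
    {"grip": 0.75,"tx": 0,"ty": 0,"tz": 0,"rx": 0,"ry": 0,"rz": 0},
    {"grip": 0.9,"tx": 0,"ty": 0,"tz": 0,"rx": 0,"ry": 0,"rz": 0},
    {"grip": 1,"tx": 0,"ty": 0,"tz": 0,"rx": 0,"ry": 0,"rz": 0},
    {"grip": 1,"tx": 0,"ty": 0,"tz": 0,"rx": 0,"ry": 0,"rz": 0},
    {"grip": 1,"tx": 0,"ty": 0,"tz": -0.5,"rx": 0,"ry": 0,"rz": 0},
    {"grip": 1,"tx": 0,"ty": 0,"tz": -1.5,"rx": 0,"ry": 0,"rz": 0},
    {"grip": 1,"tx": 0,"ty": 0,"tz": -2.4,"rx": 0,"ry": 0,"rz": 0},
    {"grip": 1,"tx": 0,"ty": 0,"tz": -2.4,"rx": 0,"ry": 0,"rz": 0}
  ]
}}

```text
time_s: 8.22
position: [0.5094, 0.0509, 0.144]
orientation: [[0.972, 0.236, 0.009], [0.236, -0.972, 0.0], [0.008, 0.002, -1.0]]
force: [-0.2, -0.5, -0.6]
opening: 0.999
finger_force: 0.0
```

```bash
python3 go.py .428 -.321 .13 .25
```

```text
t [-3.341  6.842  0.265] r [  0.094  -0.059 -18.131] time 8.22 pos [0.5094 0.0509 0.144 ] phi -1.3322 open 0.999 F [-0.2 -0.5 -0.6]
```

{"op": "send_rows", "data": {
  "rows": [
    {"grip": 1,"tx": -0.3,"ty": 0.7,"tz": 0,"rx": 0,"ry": 0,"rz": -2},
    {"grip": 1,"tx": -0.7,"ty": 1.5,"tz": 0,"rx": 0,"ry": 0,"rz": -4},
    {"grip": 1,"tx": -1.1,"ty": 2.4,"tz": 0,"rx": 0,"ry": 0,"rz": -6},
    {"grip": 1,"tx": -1.6,"ty": 3.3,"tz": 0,"rx": 0,"ry": 0,"rz": -8},
    {"grip": 1,"tx": -2.0,"ty": 4.2,"tz": 0,"rx": 0,"ry": 0,"rz": -10},
    {"grip": 1,"tx": -2.4,"ty": 5.0,"tz": 0,"rx": 0,"ry": 0,"rz": -12},
    {"grip": 1,"tx": -2.8,"ty": 5.8,"tz": 0,"rx": 0,"ry": 0,"rz": -14},
    {"grip": 1,"tx": -3.2,"ty": 6.5,"tz": 0,"rx": 0,"ry": 0,"rz": -16}
  ]
}}

```text
time_s: 9.22
position: [0.4264, -0.3039, 0.1389]
orientation: [[-0.069, 0.998, -0.002], [0.998, 0.069, 0.001], [0.001, -0.001, -1.0]]
force: [0.7, -0.3, -0.8]
opening: 1.001
finger_force: 0.0
```

```bash
python3 go.py .428 -.321 .06 .25
python3 - <<'E'
from h import *
im={"top":get_image("top")}
for n,z in (("board",0),("broad_piece",.015),("pale_piece",0)): print(n,find(n,im,(.506,.05) if n=="broad_piece" else None,z))
E
```

```text
t [-0.346  0.01   1.578] r [-0.016 -0.018 -2.072] time 9.22 pos [ 0.4264 -0.3039  0.1389] phi 0.0692 open 1.001 F [ 0.7 -0.3 -0.8]
board (np.float64(0.5195), np.float64(-0.0105), np.float64(0.2333), np.float64(0.742))
broad_piece (np.float64(0.5069), np.float64(0.0507), np.float64(1.8176), np.float64(0.929))
pale_piece (np.float64(0.4204), np.float64(-0.2947), np.float64(0.2899), np.float64(0.462))
```

The broad piece sits at about (1.7, 61.5) mm in the board frame, well within tolerance. Next is the pale piece.

{"op": "send_rows", "data": {
  "rows": [
    {"grip": 1,"tx": -0.3,"ty": 0.01,"tz": 0.3,"rx": 0,"ry": 0,"rz": -1.5},
    {"grip": 1,"tx": -0.35,"ty": 0.01,"tz": 0.6,"rx": 0,"ry": 0,"rz": -2.07},
    {"grip": 1,"tx": -0.35,"ty": 0.01,"tz": 1.2,"rx": 0,"ry": 0,"rz": -2.07},
    {"grip": 1,"tx": -0.35,"ty": 0.01,"tz": 1.6,"rx": 0,"ry": 0,"rz": -2.07},
    {"grip": 1,"tx": -0.35,"ty": 0.01,"tz": 1.6,"rx": 0,"ry": 0,"rz": -2.07},
    {"grip": 1,"tx": -0.35,"ty": 0.01,"tz": 1.6,"rx": 0,"ry": 0,"rz": -2.07}
  ]
}}

```text
time_s: 10.18
position: [0.4297, -0.3195, 0.0606]
orientation: [[-0.243, 0.97, 0.0], [0.97, 0.243, 0.0], [0.0, 0.0, -1.0]]
force: [0.1, -0.6, 0.4]
opening: 0.997
finger_force: 0.0
```

```bash
python3 go.py .428 -.321 .004 .25
```

```text
t [-0.02  -0.04   1.132] r [ 0.002 -0.001 -0.056] time 10.18 pos [ 0.4297 -0.3195  0.0606] phi 0.2451 open 0.997 F [ 0.1 -0.6  0.4]
```

{"op": "send_rows", "data": {
  "rows": [
    {"grip": 1,"tx": -0.02,"ty": -0.04,"tz": 0.6,"rx": 0,"ry": 0,"rz": 0},
    {"grip": 1,"tx": -0.02,"ty": -0.04,"tz": 1.0,"rx": 0,"ry": 0,"rz": 0},
    {"grip": 1,"tx": -0.02,"ty": -0.04,"tz": 1.13,"rx": 0,"ry": 0,"rz": 0},
    {"grip": 0.6,"tx": -0.02,"ty": -0.04,"tz": 1.13,"rx": 0,"ry": 0,"rz": 0},
    {"grip": 0,"tx": -0.02,"ty": -0.04,"tz": 1.13,"rx": 0,"ry": 0,"rz": 0},
    {"grip": 0,"tx": -0.02,"ty": -0.04,"tz": 1.13,"rx": 0,"ry": 0,"rz": 0},
    {"grip": 0,"tx": -0.02,"ty": -0.04,"tz": 1.13,"rx": 0,"ry": 0,"rz": 0},
    {"grip": 0,"tx": -0.02,"ty": -0.04,"tz": 1.13,"rx": 0,"ry": 0,"rz": 0}
  ]
}}

```text
time_s: 11.18
position: [0.4283, -0.3223, 0.005]
orientation: [[-0.242, 0.97, 0.002], [0.97, 0.242, -0.001], [-0.002, 0.001, -1.0]]
force: [-0.7, -0.1, 5.6]
opening: 0.454
finger_force: 41.1
```

{"op": "send_rows", "data": {
  "rows": [
    {"grip": 0,"tx": 0,"ty": 0,"tz": -0.3,"rx": 0,"ry": 0,"rz": 0},
    {"grip": 0,"tx": 0,"ty": 0,"tz": -1,"rx": 0,"ry": 0,"rz": 0},
    {"grip": 0,"tx": 0,"ty": 0,"tz": -2,"rx": 0,"ry": 0,"rz": 0},
    {"grip": 0,"tx": 0,"ty": 0,"tz": -2.5,"rx": 0,"ry": 0,"rz": 0},
    {"grip": 0,"tx": 0,"ty": 0,"tz": -2.5,"rx": 0,"ry": 0,"rz": 0},
    {"grip": 0,"tx": 0,"ty": 0,"tz": -2.5,"rx": 0,"ry": 0,"rz": 0}
  ]
}}

```text
time_s: 11.92
position: [0.4269, -0.3211, 0.1284]
orientation: [[-0.242, 0.97, -0.001], [0.97, 0.242, 0.001], [0.001, -0.001, -1.0]]
force: [-0.3, 0.5, -1.1]
opening: 0.455
finger_force: 40.5
```

```bash
python3 go.py .5372 -.077 .13 -1.332
python3 - <<'E'
from h import *
im=get_image("side"); p=np.array(observe()["position"]); u,v=proj(im,[p])[0].astype(int)
print(u,v,p); cv2.imwrite("pics/s2.png",cv2.resize(im["pixels"][max(v-110,0):v+110,max(u-130,0):u+130],None,fx=2.5,fy=2.5))
E
```

```text
t [ 4.203  3.323 -0.031] r [-1.5000e-02 -2.0000e-03  1.8067e+01] time 11.93 pos [ 0.4269 -0.3211  0.1284] phi 0.2446 open 0.455 F [-0.3  0.5 -1.1]
358 357 [ 0.42661036 -0.32086723  0.12775313]
```

View pics/s2.png

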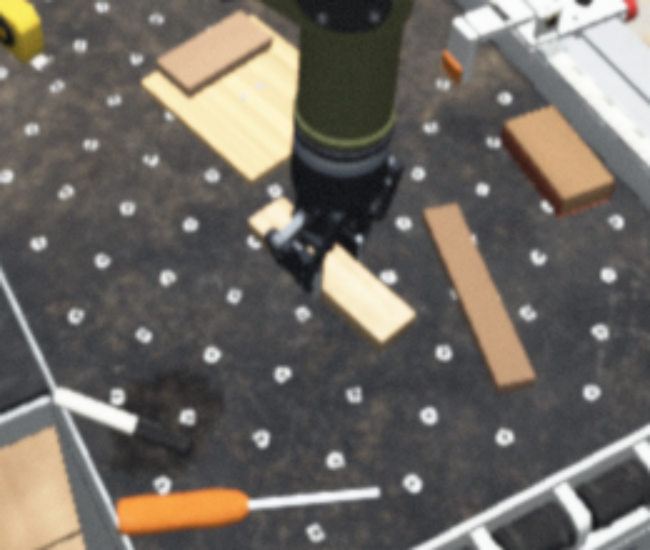

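The pale piece is held level, and the broad piece lies along the board's left edge. Carrying the pale piece over.

{"op": "send_rows", "data": {
  "rows": [
    {"grip": 0,"tx": 0.5,"ty": 0.4,"tz": 0,"rx": 0,"ry": 0,"rz": 2},
    {"grip": 0,"tx": 1.0,"ty": 0.8,"tz": 0,"rx": 0,"ry": 0,"rz": 4},
    {"grip": 0,"tx": 1.5,"ty": 1.2,"tz": 0,"rx": 0,"ry": 0,"rz": 6},
    {"grip": 0,"tx": 2.0,"ty": 1.6,"tz": 0,"rx": 0,"ry": 0,"rz": 8},
    {"grip": 0,"tx": 2.5,"ty": 2.0,"tz": 0,"rx": 0,"ry": 0,"rz": 10},
    {"grip": 0,"tx": 3.0,"ty": 2.4,"tz": 0,"rx": 0,"ry": 0,"rz": 12},
    {"grip": 0,"tx": 3.5,"ty": 2.8,"tz": 0,"rx": 0,"ry": 0,"rz": 14},
    {"grip": 0,"tx": 4.0,"ty": 3.2,"tz": 0,"rx": 0,"ry": 0,"rz": 16}
  ]
}}

```text
time_s: 12.98
position: [0.5335, -0.0876, 0.1269]
orientation: [[0.916, 0.402, -0.004], [0.402, -0.916, 0.001], [-0.003, -0.002, -1.0]]
force: [-0.3, -0.9, -0.3]
opening: 0.454
finger_force: 40.5
```

```bash
python3 go.py .5372 -.077 .06 -1.332
```

```text
t [ 0.158 -0.161  1.339] r [-0.023  0.037  2.001] time 12.97 pos [ 0.5335 -0.0876  0.1269] phi -1.1574 open 0.454 F [-0.3 -0.9 -0.3]
```

{"op": "send_rows", "data": {
  "rows": [
    {"grip": 0,"tx": 0.15,"ty": -0.16,"tz": 0.2,"rx": 0,"ry": 0,"rz": 1.5},
    {"grip": 0,"tx": 0.15,"ty": -0.16,"tz": 0.5,"rx": 0,"ry": 0,"rz": 2},
    {"grip": 0,"tx": 0.15,"ty": -0.16,"tz": 1.0,"rx": 0,"ry": 0,"rz": 2},
    {"grip": 0,"tx": 0.15,"ty": -0.16,"tz": 1.35,"rx": 0,"ry": 0,"rz": 2},
    {"grip": 0,"tx": 0.15,"ty": -0.16,"tz": 1.35,"rx": 0,"ry": 0,"rz": 2},
    {"grip": 0,"tx": 0.15,"ty": -0.16,"tz": 1.35,"rx": 0,"ry": 0,"rz": 2}
  ]
}}

```text
time_s: 13.72
position: [0.5377, -0.0785, 0.0609]
orientation: [[0.97, 0.242, -0.001], [0.242, -0.97, 0.0], [-0.001, -0.001, -1.0]]
force: [-0.5, 0.2, -0.3]
opening: 0.455
finger_force: 40.5
```

```bash
python3 go.py .5372 -.077 .021 -1.332
```

```text
t [-0.002 -0.031  0.798] r [-0.006  0.012  0.066] time 13.72 pos [ 0.5377 -0.0785  0.0609] phi -1.3262 open 0.455 F [-0.5  0.2 -0.3]
```

{"op": "send_rows", "data": {
  "rows": [
    {"grip": 0,"tx": 0,"ty": -0.03,"tz": 0.4,"rx": 0,"ry": 0,"rz": 0.07},
    {"grip": 0,"tx": 0,"ty": -0.03,"tz": 0.7,"rx": 0,"ry": 0,"rz": 0.07},
    {"grip": 0,"tx": 0,"ty": -0.03,"tz": 0.8,"rx": 0,"ry": 0,"rz": 0.07},
    {"grip": 0,"tx": 0,"ty": -0.03,"tz": 0.8,"rx": 0,"ry": 0,"rz": 0.07}
  ]
}}

```text
time_s: 14.22
position: [0.5375, -0.0771, 0.0212]
orientation: [[0.972, 0.236, -0.0], [0.236, -0.972, 0.0], [-0.0, -0.0, -1.0]]
force: [-0.1, 0.4, -1.0]
opening: 0.457
finger_force: 40.5
```

{"op": "send_rows", "data": {
  "rows": [
    {"grip": 0.55,"tx": 0,"ty": 0,"tz": 0,"rx": 0,"ry": 0,"rz": 0},
    {"grip": 0.7,"tx": 0,"ty": 0,"tz": 0,"rx": 0,"ry": 0,"rz": 0},
    {"grip": 0.85,"tx": 0,"ty": 0,"tz": 0,"rx": 0,"ry": 0,"rz": 0},
    {"grip": 0.85,"tx": 0,"ty": 0,"tz": 0,"rx": 0,"ry": 0,"rz": 0},
    {"grip": 0.85,"tx": 0,"ty": 0,"tz": -0.5,"rx": 0,"ry": 0,"rz": 0},
    {"grip": 1,"tx": 0,"ty": 0,"tz": -1.5,"rx": 0,"ry": 0,"rz": 0},
    {"grip": 1,"tx": 0,"ty": 0,"tz": -2.4,"rx": 0,"ry": 0,"rz": 0},
    {"grip": 1,"tx": 0,"ty": 0,"tz": -2.4,"rx": 0,"ry": 0,"rz": 0}
  ]
}}

```text
time_s: 15.22
position: [0.5407, -0.0777, 0.1453]
orientation: [[0.972, 0.236, 0.009], [0.236, -0.972, -0.002], [0.008, 0.004, -1.0]]
force: [-0.5, -0.1, 0.4]
opening: 0.997
finger_force: 0.0
```

```bash
python3 go.py .5895 -.3277 .13 -.242
```

```text
t [-0.235  5.088  0.325] r [  0.091  -0.058 -12.492] time 15.22 pos [ 0.5407 -0.0777  0.1453] phi -1.3322 open 0.997 F [-0.5 -0.1  0.4]
```

{"op": "send_rows", "data": {
  "rows": [
    {"grip": 1,"tx": 0,"ty": 0.8,"tz": 0,"rx": 0,"ry": 0,"rz": -2},
    {"grip": 1,"tx": -0.1,"ty": 1.6,"tz": 0,"rx": 0,"ry": 0,"rz": -4},
    {"grip": 1,"tx": -0.1,"ty": 2.4,"tz": 0,"rx": 0,"ry": 0,"rz": -6},
    {"grip": 1,"tx": -0.2,"ty": 3.3,"tz": 0,"rx": 0,"ry": 0,"rz": -8},
    {"grip": 1,"tx": -0.2,"ty": 4.2,"tz": 0.3,"rx": 0,"ry": 0,"rz": -10},
    {"grip": 1,"tx": -0.24,"ty": 5.09,"tz": 0.6,"rx": 0,"ry": 0,"rz": -12},
    {"grip": 1,"tx": -0.24,"ty": 5.09,"tz": 1.2,"rx": 0,"ry": 0,"rz": -12.49},
    {"grip": 1,"tx": -0.24,"ty": 5.09,"tz": 1.5,"rx": 0,"ry": 0,"rz": -12.49}
  ]
}}

```text
time_s: 16.23
position: [0.584, -0.3266, 0.063]
orientation: [[0.242, 0.97, -0.004], [0.97, -0.242, 0.003], [0.002, -0.005, -1.0]]
force: [-0.1, 1.0, -0.3]
opening: 0.998
finger_force: 0.0
```

```bash
python3 go.py .5895 -.3277 .007 -.242
python3 - <<'E'
from h import *
im={"top":get_image("top")}
for n,z in (("board",0),("broad_piece",.015),("pale_piece",.015)): print(n,find(n,im,(.506,.05) if n=="broad_piece" else None,z))
E
```

```text
t [0.004 0.117 1.12 ] r [-0.058 -0.021 -0.022] time 16.23 pos [ 0.584  -0.3266  0.063 ] phi -0.244 open 0.998 F [-0.1  1.  -0.3]
board (np.float64(0.517), np.float64(-0.0014), np.float64(0.237), np.float64(0.531))
broad_piece (np.float64(0.5079), np.float64(0.0509), np.float64(1.8226), np.float64(0.954))
pale_piece (np.float64(0.5373), np.float64(-0.0772), np.float64(1.8035), np.float64(0.945))
```

The pale piece is at about (1, -70) mm in the board frame. Next is the slat.

{"op": "send_rows", "data": {
  "rows": [
    {"grip": 1,"tx": 0,"ty": 0,"tz": 0.2,"rx": 0,"ry": 0,"rz": 0},
    {"grip": 1,"tx": 0,"ty": 0,"tz": 0.4,"rx": 0,"ry": 0,"rz": 0},
    {"grip": 1,"tx": 0,"ty": 0,"tz": 0.4,"rx": 0,"ry": 0,"rz": 0}
  ]
}}

```text
time_s: 16.8
position: [0.5854, -0.3265, 0.0454]
orientation: [[0.24, 0.971, -0.002], [0.971, -0.24, 0.001], [0.001, -0.002, -1.0]]
force: [-0.1, 1.1, 1.3]
opening: 1.007
finger_force: 0.0
```

```bash
python3 go.py .5895 -.3277 .007 -.242
```

```text
t [-0.004  0.088  0.768] r [-0.021 -0.007 -0.001] time 16.8 pos [ 0.5854 -0.3265  0.0454] phi -0.2421 open 1.007 F [-0.1  1.1  1.3]
```

{"op": "send_rows", "data": {
  "rows": [
    {"grip": 1,"tx": 0,"ty": 0.08,"tz": 0.4,"rx": 0,"ry": 0,"rz": 0},
    {"grip": 1,"tx": 0,"ty": 0.08,"tz": 0.7,"rx": 0,"ry": 0,"rz": 0},
    {"grip": 0.7,"tx": 0,"ty": 0.08,"tz": 0.77,"rx": 0,"ry": 0,"rz": 0},
    {"grip": 0.5,"tx": 0,"ty": 0.08,"tz": 0.77,"rx": 0,"ry": 0,"rz": 0},
    {"grip": 0,"tx": 0,"ty": 0.08,"tz": 0.77,"rx": 0,"ry": 0,"rz": 0},
    {"grip": 0,"tx": 0,"ty": 0.08,"tz": 0.77,"rx": 0,"ry": 0,"rz": 0},
    {"grip": 0,"tx": 0,"ty": 0.08,"tz": 0.77,"rx": 0,"ry": 0,"rz": 0},
    {"grip": 0,"tx": 0,"ty": 0.08,"tz": 0.77,"rx": 0,"ry": 0,"rz": 0}
  ]
}}

```text
time_s: 17.8
position: [0.5902, -0.3283, 0.0083]
orientation: [[0.24, 0.971, 0.001], [0.971, -0.24, -0.0], [-0.0, 0.001, -1.0]]
force: [-0.9, -0.3, 2.5]
opening: 0.397
finger_force: 40.1
```

{"op": "send_rows", "data": {
  "rows": [
    {"grip": 0,"tx": 0,"ty": 0,"tz": -0.3,"rx": 0,"ry": 0,"rz": 0},
    {"grip": 0,"tx": 0,"ty": 0,"tz": -1,"rx": 0,"ry": 0,"rz": 0},
    {"grip": 0,"tx": 0,"ty": 0,"tz": -2,"rx": 0,"ry": 0,"rz": 0},
    {"grip": 0,"tx": 0,"ty": 0,"tz": -2.5,"rx": 0,"ry": 0,"rz": 0},
    {"grip": 0,"tx": 0,"ty": 0,"tz": -2.5,"rx": 0,"ry": 0,"rz": 0},
    {"grip": 0,"tx": 0,"ty": 0,"tz": -2.5,"rx": 0,"ry": 0,"rz": 0}
  ]
}}

```text
time_s: 18.55
position: [0.5891, -0.3276, 0.132]
orientation: [[0.24, 0.971, -0.001], [0.971, -0.24, 0.001], [0.001, -0.002, -1.0]]
force: [-0.3, 0.1, -1.1]
opening: 0.39
finger_force: 40.0
```

```bash
python3 go.py .5212 -.0092 .13 .239
python3 - <<'E'
from h import *
im=get_image("side"); p=np.array(observe()["position"]); u,v=proj(im,[p])[0].astype(int)
print(u,v,p); cv2.imwrite("pics/s3.png",cv2.resize(im["pixels"][max(v-110,0):v+110,max(u-130,0):u+130],None,fx=2.5,fy=2.5))
E
```

```text
t [ 5.856 -2.846  0.048] r [-0.017 -0.011 -5.515] time 18.55 pos [ 0.5891 -0.3276  0.132 ] phi -0.2423 open 0.39 F [-0.3  0.1 -1.1]
423 330 [ 0.58876784 -0.32743476  0.1312455 ]
```

View pics/s3.png

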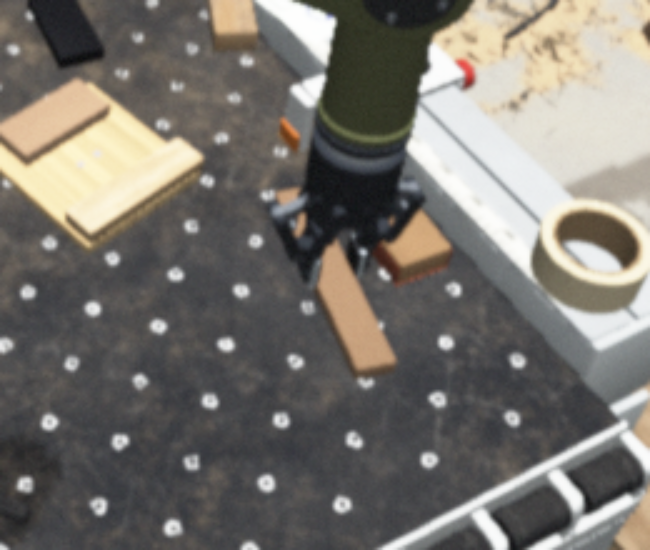

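The slat is held level at its middle. Moving it over the board.

{"op": "send_rows", "data": {
  "rows": [
    {"grip": 0,"tx": 0.7,"ty": -0.3,"tz": 0,"rx": 0,"ry": 0,"rz": -0.7},
    {"grip": 0,"tx": 1.5,"ty": -0.7,"tz": 0,"rx": 0,"ry": 0,"rz": -1.4},
    {"grip": 0,"tx": 2.4,"ty": -1.2,"tz": 0,"rx": 0,"ry": 0,"rz": -2.2},
    {"grip": 0,"tx": 3.3,"ty": -1.6,"tz": 0,"rx": 0,"ry": 0,"rz": -3},
    {"grip": 0,"tx": 4.2,"ty": -2.1,"tz": 0,"rx": 0,"ry": 0,"rz": -4},
    {"grip": 0,"tx": 5.1,"ty": -2.5,"tz": 0,"rx": 0,"ry": 0,"rz": -5},
    {"grip": 0,"tx": 5.86,"ty": -2.85,"tz": 0,"rx": 0,"ry": 0,"rz": -5.5},
    {"grip": 0,"tx": 5.86,"ty": -2.85,"tz": 0,"rx": 0,"ry": 0,"rz": -5.52}
  ]
}}

```text
time_s: 19.6
position: [0.5194, -0.0067, 0.1311]
orientation: [[-0.241, 0.971, -0.005], [0.971, 0.241, 0.001], [0.002, -0.004, -1.0]]
force: [-0.9, -0.5, -1.2]
opening: 0.396
finger_force: 40.0
```

{"op": "send_rows", "data": {
  "rows": [
    {"grip": 0,"tx": 0,"ty": 0,"tz": 0.5,"rx": 0,"ry": 0,"rz": 0},
    {"grip": 0,"tx": 0,"ty": 0,"tz": 1,"rx": 0,"ry": 0,"rz": 0},
    {"grip": 0,"tx": 0,"ty": 0,"tz": 1.2,"rx": 0,"ry": 0,"rz": 0},
    {"grip": 0,"tx": 0,"ty": 0,"tz": 1.2,"rx": 0,"ry": 0,"rz": 0},
    {"grip": 0,"tx": 0,"ty": 0,"tz": 1.2,"rx": 0,"ry": 0,"rz": 0}
  ]
}}

```text
time_s: 20.23
position: [0.5225, -0.0099, 0.0732]
orientation: [[-0.237, 0.972, 0.001], [0.972, 0.237, -0.0], [-0.0, 0.001, -1.0]]
force: [0.8, 0.5, -0.5]
opening: 0.393
finger_force: 40.0
```

```bash
python3 go.py .5212 -.0092 .0415 .239
```

```text
t [ 0.021 -0.023  0.635] r [ 0.01   0.004 -0.001] time 20.23 pos [ 0.5225 -0.0099  0.0732] phi 0.2389 open 0.393 F [ 0.8  0.5 -0.5]
```

{"op": "send_rows", "data": {
  "rows": [
    {"grip": 0,"tx": 0.02,"ty": -0.02,"tz": 0.3,"rx": 0,"ry": 0,"rz": 0},
    {"grip": 0,"tx": 0.02,"ty": -0.02,"tz": 0.55,"rx": 0,"ry": 0,"rz": 0},
    {"grip": 0,"tx": 0.02,"ty": -0.02,"tz": 0.63,"rx": 0,"ry": 0,"rz": 0},
    {"grip": 0,"tx": 0.02,"ty": -0.02,"tz": 0.63,"rx": 0,"ry": 0,"rz": 0},
    {"grip": 0,"tx": 0.02,"ty": -0.02,"tz": 0.63,"rx": 0,"ry": 0,"rz": 0}
  ]
}}

```text
time_s: 20.85
position: [0.5211, -0.0088, 0.0416]
orientation: [[-0.237, 0.971, 0.001], [0.971, 0.237, -0.0], [-0.0, 0.001, -1.0]]
force: [0.5, -0.5, -0.1]
opening: 0.394
finger_force: 40.0
```

{"op": "send_rows", "data": {
  "rows": [
    {"grip": 0.5,"tx": 0,"ty": 0,"tz": 0,"rx": 0,"ry": 0,"rz": 0},
    {"grip": 0.65,"tx": 0,"ty": 0,"tz": 0,"rx": 0,"ry": 0,"rz": 0},
    {"grip": 0.85,"tx": 0,"ty": 0,"tz": 0,"rx": 0,"ry": 0,"rz": 0},
    {"grip": 0.85,"tx": 0,"ty": 0,"tz": 0,"rx": 0,"ry": 0,"rz": 0},
    {"grip": 0.85,"tx": 0,"ty": 0,"tz": -0.5,"rx": 0,"ry": 0,"rz": 0},
    {"grip": 1,"tx": 0,"ty": 0,"tz": -1.5,"rx": 0,"ry": 0,"rz": 0},
    {"grip": 1,"tx": 0,"ty": 0,"tz": -2.4,"rx": 0,"ry": 0,"rz": 0},
    {"grip": 1,"tx": 0,"ty": 0,"tz": -2.4,"rx": 0,"ry": 0,"rz": 0}
  ]
}}

```text
time_s: 21.85
position: [0.5237, -0.0091, 0.1652]
orientation: [[-0.237, 0.971, 0.009], [0.971, 0.237, -0.001], [-0.003, 0.008, -1.0]]
force: [-0.5, -1.1, -0.0]
opening: 1.001
finger_force: 0.0
```

```bash
python3 go.py .616 .3345 .13 0
```

```text
t [6.24  3.416 0.714] r [0.099 0.022 2.744] time 21.85 pos [ 0.5237 -0.0091  0.1652] phi 0.2394 open 1.001 F [-0.5 -1.1 -0. ]
```

{"op": "send_rows", "data": {
  "rows": [
    {"grip": 1,"tx": 0.8,"ty": 0.4,"tz": 0,"rx": 0,"ry": 0,"rz": 0.4},
    {"grip": 1,"tx": 1.7,"ty": 0.9,"tz": 0,"rx": 0,"ry": 0,"rz": 0.8},
    {"grip": 1,"tx": 2.6,"ty": 1.4,"tz": 0,"rx": 0,"ry": 0,"rz": 1.2},
    {"grip": 1,"tx": 3.5,"ty": 1.9,"tz": 0.2,"rx": 0,"ry": 0,"rz": 1.6},
    {"grip": 1,"tx": 4.4,"ty": 2.4,"tz": 0.4,"rx": 0,"ry": 0,"rz": 2},
    {"grip": 1,"tx": 5.3,"ty": 2.9,"tz": 0.7,"rx": 0,"ry": 0,"rz": 2.4},
    {"grip": 1,"tx": 6.24,"ty": 3.4,"tz": 1,"rx": 0,"ry": 0,"rz": 2.74},
    {"grip": 1,"tx": 6.24,"ty": 3.42,"tz": 1.2,"rx": 0,"ry": 0,"rz": 2.74}
  ]
}}

```text
time_s: 22.85
position: [0.6125, 0.3386, 0.0985]
orientation: [[-0.004, 1.0, -0.001], [1.0, 0.004, 0.001], [0.001, -0.001, -1.0]]
force: [-0.7, -0.4, -0.1]
opening: 1.0
finger_force: 0.0
```

{"op": "send_rows", "data": {
  "rows": [
    {"grip": 1,"tx": 0,"ty": 0,"tz": 0.4,"rx": 0,"ry": 0,"rz": 0},
    {"grip": 1,"tx": 0,"ty": 0,"tz": 0.8,"rx": 0,"ry": 0,"rz": 0},
    {"grip": 1,"tx": 0,"ty": 0,"tz": 0.8,"rx": 0,"ry": 0,"rz": 0},
    {"grip": 1,"tx": 0,"ty": 0,"tz": 0.8,"rx": 0,"ry": 0,"rz": 0}
  ]
}}

```text
time_s: 23.35
position: [0.6128, 0.3341, 0.0614]
orientation: [[0.0, 1.0, -0.0], [1.0, -0.0, -0.0], [-0.0, -0.0, -1.0]]
force: [-0.3, -0.5, 0.7]
opening: 1.001
finger_force: 0.0
```

```bash
python3 go.py .616 .3345 .008 0;  python3 - <<'E'
from h import *
im={"top":get_image("top")}
for n,z in (("broad_piece",.015),("pale_piece",.015),("slat",.033)): print(n,find(n,im,(.506,.05) if n=="broad_piece" else None,z))
cv2.imwrite("pics/t4.png",cv2.resize(im["top"]["pixels"][150:330,230:470],None,fx=3,fy=3,interpolation=cv2.INTER_CUBIC))
E
```

```text
t [0.008 0.064 1.067] r [-0.004  0.004 -0.002] time 23.35 pos [0.6128 0.3341 0.0614] phi -0.0002 open 1.001 F [-0.3 -0.5  0.7]
broad_piece (np.float64(0.5056), np.float64(0.0509), np.float64(1.7809), np.float64(0.622))
pale_piece (np.float64(0.5378), np.float64(-0.0757), np.float64(1.8271), np.float64(0.752))
slat (np.float64(0.5221), np.float64(-0.0123), np.float64(0.2331), np.float64(0.897))
```

View pics/t4.png

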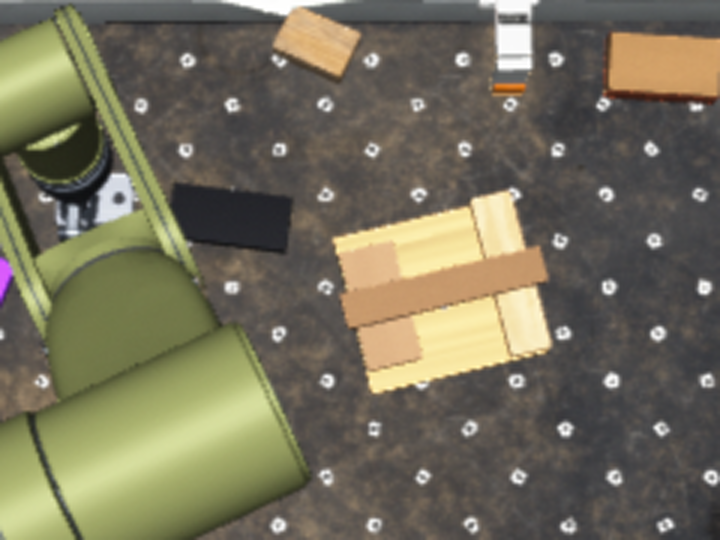

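The slat lies across both pieces, centred within about 4 mm. Now the steel block.

{"op": "send_rows", "data": {
  "rows": [
    {"grip": 1,"tx": 0.01,"ty": 0.06,"tz": 0.5,"rx": 0,"ry": 0,"rz": 0},
    {"grip": 1,"tx": 0.01,"ty": 0.06,"tz": 0.9,"rx": 0,"ry": 0,"rz": 0},
    {"grip": 0.9,"tx": 0.01,"ty": 0.06,"tz": 1.06,"rx": 0,"ry": 0,"rz": 0},
    {"grip": 0.7,"tx": 0.01,"ty": 0.06,"tz": 1.06,"rx": 0,"ry": 0,"rz": 0},
    {"grip": 0,"tx": 0.01,"ty": 0.06,"tz": 1.06,"rx": 0,"ry": 0,"rz": 0},
    {"grip": 0,"tx": 0.01,"ty": 0.06,"tz": 1.06,"rx": 0,"ry": 0,"rz": 0},
    {"grip": 0,"tx": 0.01,"ty": 0.06,"tz": 1.06,"rx": 0,"ry": 0,"rz": 0},
    {"grip": 0,"tx": 0.01,"ty": 0.06,"tz": 1.06,"rx": 0,"ry": 0,"rz": 0}
  ],
  "newtons": 80
}}

```text
time_s: 24.55
position: [0.616, 0.3355, 0.0091]
orientation: [[-0.0, 1.0, 0.001], [1.0, 0.0, 0.0], [0.0, 0.001, -1.0]]
force: [-1.6, -0.2, 5.1]
opening: 0.566
finger_force: 85.3
```

{"op": "send_rows", "data": {
  "rows": [
    {"grip": 0,"tx": 0,"ty": 0,"tz": -0.3,"rx": 0,"ry": 0,"rz": 0},
    {"grip": 0,"tx": 0,"ty": 0,"tz": -1,"rx": 0,"ry": 0,"rz": 0},
    {"grip": 0,"tx": 0,"ty": 0,"tz": -2,"rx": 0,"ry": 0,"rz": 0},
    {"grip": 0,"tx": 0,"ty": 0,"tz": -2.6,"rx": 0,"ry": 0,"rz": 0},
    {"grip": 0,"tx": 0,"ty": 0,"tz": -2.6,"rx": 0,"ry": 0,"rz": 0},
    {"grip": 0,"tx": 0,"ty": 0,"tz": -2.6,"rx": 0,"ry": 0,"rz": 0}
  ]
}}

```text
time_s: 25.3
position: [0.6145, 0.3346, 0.1364]
orientation: [[-0.0, 1.0, -0.003], [1.0, 0.0, -0.002], [-0.002, -0.003, -1.0]]
force: [-1.2, 0.5, -7.2]
opening: 0.559
finger_force: 84.5
```

```bash
python3 go.py .5215 -.0105 .14 .237
python3 - <<'E'
from h import *
im=get_image("side"); p=np.array(observe()["position"]); u,v=proj(im,[p])[0].astype(int)
print(u,v,p); cv2.imwrite("pics/s5.png",cv2.resize(im["pixels"][max(v-60,0):v+60,max(u-80,0):u+80],None,fx=4,fy=4))
E
```

```text
t [-6.902 -1.861 -0.055] r [-0.037  0.013 -2.713] time 25.3 pos [0.6145 0.3346 0.1364] phi 0.0003 open 0.559 F [-1.2  0.5 -7.2]
301 170 [0.61402552 0.33445838 0.1356388 ]
```

View pics/s5.png

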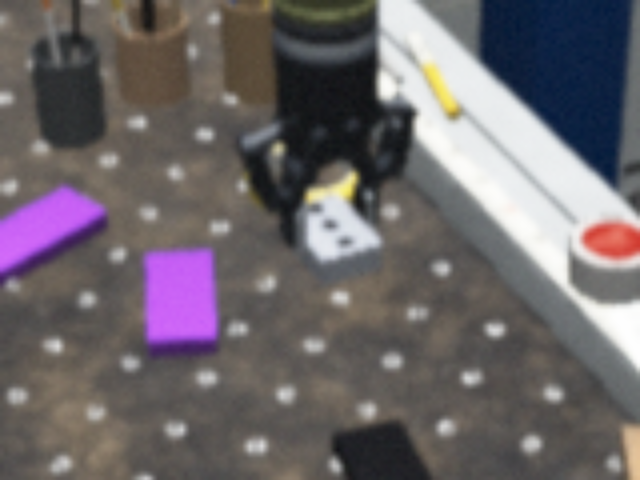

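The steel block is held level with its holes up; the force reading shows about 7 N, which matches its weight. Carrying it to the slat.

{"op": "send_rows", "data": {
  "rows": [
    {"grip": 0,"tx": -0.7,"ty": -0.2,"tz": 0,"rx": 0,"ry": 0,"rz": -0.3},
    {"grip": 0,"tx": -1.6,"ty": -0.4,"tz": 0,"rx": 0,"ry": 0,"rz": -0.6},
    {"grip": 0,"tx": -2.5,"ty": -0.7,"tz": 0,"rx": 0,"ry": 0,"rz": -1},
    {"grip": 0,"tx": -3.4,"ty": -0.9,"tz": 0,"rx": 0,"ry": 0,"rz": -1.4},
    {"grip": 0,"tx": -4.3,"ty": -1.2,"tz": 0,"rx": 0,"ry": 0,"rz": -1.8},
    {"grip": 0,"tx": -5.2,"ty": -1.4,"tz": 0,"rx": 0,"ry": 0,"rz": -2.2},
    {"grip": 0,"tx": -6.1,"ty": -1.65,"tz": 0,"rx": 0,"ry": 0,"rz": -2.5},
    {"grip": 0,"tx": -6.9,"ty": -1.86,"tz": 0,"rx": 0,"ry": 0,"rz": -2.71}
  ]
}}

```text
time_s: 26.35
position: [0.5208, -0.0111, 0.1364]
orientation: [[-0.235, 0.972, -0.004], [0.972, 0.235, 0.0], [0.001, -0.004, -1.0]]
force: [0.3, -0.5, -5.5]
opening: 0.562
finger_force: 84.5
```

{"op": "send_rows", "data": {
  "rows": [
    {"grip": 0,"tx": 0,"ty": 0,"tz": 0.2,"rx": 0,"ry": 0,"rz": 0},
    {"grip": 0,"tx": 0,"ty": 0,"tz": 0.6,"rx": 0,"ry": 0,"rz": 0},
    {"grip": 0,"tx": 0,"ty": 0,"tz": 1,"rx": 0,"ry": 0,"rz": 0},
    {"grip": 0,"tx": 0,"ty": 0,"tz": 1,"rx": 0,"ry": 0,"rz": 0},
    {"grip": 0,"tx": 0,"ty": 0,"tz": 1,"rx": 0,"ry": 0,"rz": 0}
  ]
}}

```text
time_s: 26.98
position: [0.523, -0.0091, 0.0879]
orientation: [[-0.235, 0.972, -0.001], [0.972, 0.235, 0.0], [0.0, -0.001, -1.0]]
force: [-1.0, -0.3, -6.6]
opening: 0.561
finger_force: 84.6
```

```bash
python3 go.py .5215 -.0105 .0585 .237
```

```text
t [-0.02  -0.034  0.589] r [-0.009 -0.005  0.004] time 26.98 pos [ 0.523  -0.0091  0.0879] phi 0.2373 open 0.561 F [-1.  -0.3 -6.6]
```

{"op": "send_rows", "data": {
  "rows": [
    {"grip": 0,"tx": -0.02,"ty": -0.03,"tz": 0.3,"rx": 0,"ry": 0,"rz": 0},
    {"grip": 0,"tx": -0.02,"ty": -0.03,"tz": 0.5,"rx": 0,"ry": 0,"rz": 0},
    {"grip": 0,"tx": -0.02,"ty": -0.03,"tz": 0.58,"rx": 0,"ry": 0,"rz": 0},
    {"grip": 0,"tx": -0.02,"ty": -0.03,"tz": 0.59,"rx": 0,"ry": 0,"rz": 0},
    {"grip": 0,"tx": -0.02,"ty": -0.03,"tz": 0.6,"rx": 0,"ry": 0,"rz": 0},
    {"grip": 0,"tx": -0.02,"ty": -0.03,"tz": 0.6,"rx": 0,"ry": 0,"rz": 0}
  ]
}}

```text
time_s: 27.72
position: [0.522, -0.011, 0.0586]
orientation: [[-0.235, 0.972, 0.001], [0.972, 0.235, -0.0], [-0.0, 0.001, -1.0]]
force: [0.2, 0.2, -6.8]
opening: 0.562
finger_force: 84.6
```

```bash
python3 go.py .5215 -.0105 .058 .237
```

```text
t [ 0.013 -0.008  0.013] r [ 0.008  0.003 -0.003] time 27.73 pos [ 0.522  -0.011   0.0586] phi 0.2367 open 0.562 F [ 0.2  0.2 -6.8]
```

{"op": "send_rows", "data": {
  "rows": [
    {"grip": 0,"tx": 0,"ty": 0,"tz": 0.02,"rx": 0,"ry": 0,"rz": 0},
    {"grip": 0,"tx": 0,"ty": 0,"tz": 0.03,"rx": 0,"ry": 0,"rz": 0},
    {"grip": 0,"tx": 0,"ty": 0,"tz": 0.03,"rx": 0,"ry": 0,"rz": 0}
  ]
}}

```text
time_s: 28.1
position: [0.5221, -0.011, 0.058]
orientation: [[-0.235, 0.972, 0.001], [0.972, 0.235, -0.0], [-0.0, 0.001, -1.0]]
force: [-1.8, 0.4, 5.2]
opening: 0.56
finger_force: 86.2
```

Contact: the force flipped to +5 N. Releasing and backing straight up.

{"op": "send_rows", "data": {
  "rows": [
    {"grip": 0.6,"tx": 0,"ty": 0,"tz": 0,"rx": 0,"ry": 0,"rz": 0},
    {"grip": 0.7,"tx": 0,"ty": 0,"tz": 0,"rx": 0,"ry": 0,"rz": 0},
    {"grip": 0.9,"tx": 0,"ty": 0,"tz": 0,"rx": 0,"ry": 0,"rz": 0},
    {"grip": 0.9,"tx": 0,"ty": 0,"tz": 0,"rx": 0,"ry": 0,"rz": 0},
    {"grip": 1,"tx": 0,"ty": 0,"tz": -0.4,"rx": 0,"ry": 0,"rz": 0},
    {"grip": 1,"tx": 0,"ty": 0,"tz": -1.2,"rx": 0,"ry": 0,"rz": 0},
    {"grip": 1,"tx": 0,"ty": 0,"tz": -2.2,"rx": 0,"ry": 0,"rz": 0},
    {"grip": 1,"tx": 0,"ty": 0,"tz": -3,"rx": 0,"ry": 0,"rz": 0}
  ]
}}

```text
time_s: 29.1
position: [0.522, -0.011, 0.2087]
orientation: [[-0.235, 0.972, 0.001], [0.972, 0.235, -0.0], [-0.0, 0.001, -1.0]]
force: [1.0, 0.5, -1.1]
opening: 1.003
finger_force: 0.0
```

{"op": "send_rows", "data": {
  "rows": [
    {"grip": 1,"tx": 1,"ty": 0,"tz": 0,"rx": 0,"ry": 0,"rz": 0},
    {"grip": 1,"tx": 2,"ty": 0,"tz": 0,"rx": 0,"ry": 0,"rz": 0},
    {"grip": 1,"tx": 3,"ty": 0,"tz": 0,"rx": 0,"ry": 0,"rz": 0},
    {"grip": 1,"tx": 4,"ty": 0,"tz": 0,"rx": 0,"ry": 0,"rz": 0},
    {"grip": 1,"tx": 5,"ty": 0,"tz": 0,"rx": 0,"ry": 0,"rz": 0},
    {"grip": 1,"tx": 6,"ty": 0,"tz": 0,"rx": 0,"ry": 0,"rz": 0},
    {"grip": 1,"tx": 6.5,"ty": 0,"tz": 0,"rx": 0,"ry": 0,"rz": 0},
    {"grip": 1,"tx": 6.5,"ty": 0,"tz": 0,"rx": 0,"ry": 0,"rz": 0}
  ]
}}

```text
time_s: 30.1
position: [0.4449, 0.3065, 0.2066]
orientation: [[-0.238, 0.971, -0.0], [0.971, 0.238, 0.0], [0.0, -0.0, -1.0]]
force: [0.5, -0.2, 0.2]
opening: 1.001
finger_force: 0.0
```

```bash
python3 go.py .5215 -.0105 .2 .237;  python3 - <<'E'
from h import *
im={"top":get_image("top")}; sd=get_image("side")
for n,z in (("slat",.033),("steel_block",.049)): print(n,find(n,im,None,z),find(n,{"side":sd},None,z))
a=cv2.resize(im["top"]["pixels"][195:295,320:440],(400,333)); b=cv2.resize(sd["pixels"][235:335,270:390],(400,333))
cv2.imwrite("pics/t6.png",np.hstack([a,b]))
E
```

```text
t [-6.523 -0.018  0.131] r [-0.002 -0.001  0.035] time 30.1 pos [0.4449 0.3065 0.2066] phi 0.24 open 1.001 F [ 0.5 -0.2  0.2]
slat (np.float64(0.5194), np.float64(-0.0102), np.float64(0.2306), np.float64(0.487)) (np.float64(0.5249), np.float64(-0.0077), np.float64(0.2346), np.float64(0.565))
steel_block (np.float64(0.5221), np.float64(-0.0106), np.float64(0.2162), np.float64(0.873)) (np.float64(0.5265), np.float64(-0.0099), np.float64(0.2048), np.float64(0.959))
```

View pics/t6.png

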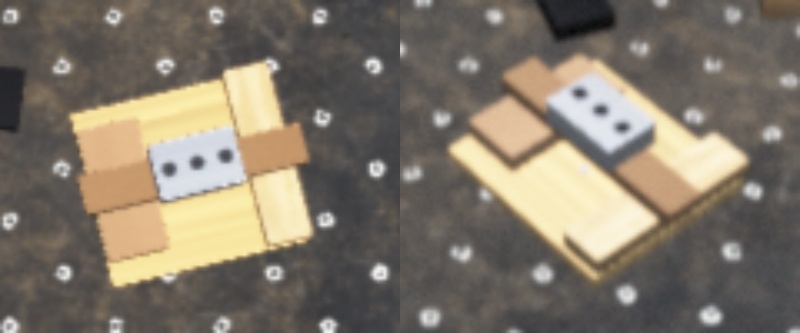

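Both views show the assembly as required. The broad piece is on the left edge, the pale piece on the right, the slat lies across both, and the steel block sits centred and lengthwise on it. The arm is clear, so I'm handing in.

```bash
python3 -c "
from cell import *
print(finish_job())"
```

```text
the job is handed in; nothing more can be done
None
```

The glue-up is set and handed in at about 30 s of the 104 s allowed: by my camera measurements all four pieces are within tolerance, and the arm never went near the other three blocks; no verdict came back.

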